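Sort the mixed tubes, then hold the swab tube in the guarded touch mixer

ROBOT

A 6-joint arm with a two-finger parallel gripper is mounted at the origin on a cart in front of the work surface, level with it; the furniture and walls round the work are solid. World frame = base frame: x ahead of the robot, y to its left, z up, the work surface at z = 0. Lengths are in m, angles in rad, forces in N, time in s.
With the tool pointing down it reaches from about 0.225 to 0.875 m from the base axis. Payload 3.4 kg.
Tool frame: the origin (TCP) lies at the very end of the fingers, on their centre line; the grasp point (between the pads) lies 19 mm behind it (manip.pinch_z is the distance from the TCP to the grasp point, in m); z points along the fingers, y is the line along which they close (so a half turn about z gives the same grasp; the last joint's range is limited). The gripper opens to 85 mm and grips with 20 to 120 N. Pads are 22 mm wide; open, the fingers measure 114 mm over their backs; the gripper's body (76 mm by 85 mm) begins 54 mm behind the grasp point. The pads swing forward as they close: fully open they stand 13 mm farther back than shut.
Start: joints at [1.212, 0.276, 1.505, -0, 1.361, -0.121], TCP at [0.135, 0.559, 0.231] pointing down, gripper open.
Joint ranges: [-2.89, 2.89], [-0.75, 2.08], [0.22, 2.7], [-1.18, 4.32], [0.11, 2.71], [-2.7, 2.7]. Speed limits (rad/s): [2.57, 2.57, 3.14, 3.14, 3.14, 3.14].

INTERFACE

Orientations are given as a unit quaternion [w, x, y, z].
In Python, from rig import manip gives the robot as it stands. The module is installed in compiled form; this text tells all that it offers.
- The arm moves only by the shell command python3 -m jog 'ROWS' [FORCE]. ROWS is JSON, a list of rows, each an object of numbers: "dx", "dy", "dz": the shift along the tool's x, y, z each as a share of 25 cm, from -1 to 1; "ax", "ay", "az": the turn, a rotation vector about the tool's x, y, z each as a share of 90 degrees, from -1 to 1; "grip": the opening, from -1 (shut) to 1 (fully open), so that 0 is half open. A call has 1 to 5 rows; each row is the pose to reach, as a shift and turn from the pose commanded when the call began, along the tool's axes at that moment; what a row does not reach only later rows make up. A row lasts 1/12 s, in which the tool goes at most 41.7 mm and 7.16 degrees, less where a joint would pass 70% of its speed; a pose out of reach is approached as far as the arm can. A call with a number of a shift or a turn outside -1 to 1 is refused whole. A call with a gripper value outside its range is refused whole. The fingers move at their own pace and stop on an object; FORCE is the grip in N (left out, the last holds). Time passes only in rows, so rows that repeat a pose let the fingers close. It gives the time, the measured TCP pose, the force, the opening and the grip force at its end, in the units of the state.
- manip.get_state(): the state, without advancing time (a new reading comes with each control period).
- manip.get_image(name): name is "scene" or "side" or "wrist"; returns a dict with "img" (420x560x3 uint8, red, green, blue), "mtx" (3x3 intrinsics, pixels), "world_to_cam" (4x4, takes a point from world to camera coordinates); the wrist camera has in their place "T_tool_cam" (4x4, takes a point from camera to tool coordinates, whose origin is the TCP and whose axes are the flange's). Camera axes: x right, y down, z forward; pixel columns grow to the right and rows downward; lengths in m; the calibration is good to about 2 mm. A picture is of the moment at which its call begins: read the wrist's pose just before it. There is no depth.
- manip.sign_off(): hands the job in; it is judged then, once.
The state is a dict: "clock": time; "qpos": joint angles; "qd": joint speeds; "effort": joint torques, N m; "position": TCP position; "ee_rot": TCP orientation; "contact_force": force on the tool from outside, world axes, zero at the start; "moment": the same for the moment, N m; "width": finger opening in m; "gripper_force": force on a finger pad.
Only numpy, scipy, OpenCV 4.12 (cv2) and the standard library are available. Lean on these libraries where they do the work, as an engineer would, in place of code of your own. Each camera call takes 0.05 s, during which the arm holds its last target. There are 200 camera calls.

TASK

Two blood tubes (red cap, purple cap) have got into the black block among the swabs: stand each of them in a free well of the white blood rack and let go. Then take the white-capped swab tube, lower it upright through the slot in the top of the mixer's splash guard and press it gently down into the rubber cup, so that the spring head sinks and the mixer runs; finish while still gripping the tube and holding the head down. Keep all tubes upright and leave everything else as it stands.

Things in the scene. Friction and masses are not known exactly. Their poses are not given: they have to be found in the camera images.
- swab_tube: swab tube, all whitish with a white cap, 96 mm long, body 12.8 mm in diameter, about 12 g; origin at its foot, z along the tube towards the cap. Starts upright in one of the three wells in use of the black block, which one changes; may lean a few degrees
- swab_cap (a point): point on the axis of the swab tube, 86 mm from its foot (10 mm below the top of the cap), a good place to grip
- red_tube: blood tube with a red cap, 76 mm long, 12.8 mm in diameter; origin at its foot, z towards the cap. Starts in the black block (another red tube, no task of yours, stands in the white rack already)
- red_cap (a point): point on the axis of the red tube, 66 mm from its foot, 10 mm below its top
- purple_tube: blood tube with a purple cap, 74 mm long, 12.8 mm in diameter; origin at its foot, z towards the cap. Starts in the black block
- purple_cap (a point): point on the axis of the purple tube, 64 mm from its foot, 10 mm below its top
- racked_tube: red-capped blood tube, 72 mm long, that already stands in the white rack's third well (y = +36 mm); origin at its foot. Leave it there
- swab_block: black tube block, fixed, 52 mm (its x) by 118 mm (its y), 36 mm high; origin under its centre. The tubes stand in its row of wells at x = +8.5 mm, y = -36.5, 0.5 and 37 mm, whose floor is 6 mm above the worktop; grip the caps with the fingers closing along the block's x
- blood_rack: white rack, fixed, 46 mm (its x) by 120 mm (its y), 36 mm high; origin under its centre. A single row of three square wells, 17 mm wide, along its y, 36 mm apart; the wells' floor is 5 mm above the worktop; mouths chamfered
- blood_rack_hole0 (a point): centre of the mouth of well 0 of the white rack (y = -36 mm in the rack), 36 mm above the worktop; free at the start
- blood_rack_hole1 (a point): centre of the mouth of well 1 (the middle one, y = 0), 36 mm above the worktop; free at the start
- mixer: touch mixer, fixed, white base 100 x 96 mm and 60 mm high with a knob on its front (-x), and on it a splash guard 88 x 88 mm with clear sides and a white top 113 mm above the worktop; origin under its centre, z up. Behind the worktop's front strip stand fixed analysers (faces at x = 0.61 m left of y = -0.05, 0.58 m right of y = -0.2): keep arm and gripper clear of them
- slot (a point): centre of the slot in the guard's white top, at its upper face (113 mm above the worktop), edged in blue; the slot is 16.8 mm wide (along the mixer's y: 2 mm clear each side of the tube) and 32 mm long (along the mixer's x); the top is 5 mm thick
- head_cup (a point): centre of the floor of the rubber cup on the spring head, straight below the slot, 76 mm above the worktop when up, 37 mm below the guard's upper face; the cup is 18 to 22 mm wide inside and 8 mm deep
- mixer_head (a joint): how far the spring head is pressed down, m: 0 up, 0.008 fully down; the mixer runs from 0.003 on. It starts to sink at about 2 N and takes 6 N fully down
- strip_vial_0: white strip vial, dark label, 60 mm high, loose; a bystander, leave it alone; origin under its centre
- saline: dropper bottle with a light blue cap, 128 mm high, loose; a bystander, leave it alone; origin under its centre
- slide_box: blue slide box 75 x 102 x 33 mm, loose; a bystander, leave it alone; origin under its centre
- cup_orange: sample cup with orange lid, 68 mm wide, loose; a bystander, leave it alone; origin under its centre
- spirit: dropper bottle with a red cap, 140 mm high, loose; a bystander, leave it alone; origin under its centre
- timer: white timer 64 x 70 x 19 mm, loose; a bystander, leave it alone; origin under its centre
- pen: red and white pen, 135 mm long, loose; a bystander, leave it alone; origin under its centre

How it is judged:
On the way, in this order (a step that is already met when the one before it is completed fails the run):
1. both blood tubes stand in the white rack, released (z of red_tube in the frame of blood_rack between 0 and 0.014 m and x of red_tube in the frame of blood_rack between -0.01 and 0.01 m and y of red_tube in the frame of blood_rack between -0.05 and 0.05 m and angle between each of red_tube, purple_tube, racked_tube's own z axis and vertical below 0.3 rad and z of purple_tube in the frame of blood_rack between 0 and 0.014 m and x of purple_tube in the frame of blood_rack between -0.01 and 0.01 m and y of purple_tube in the frame of blood_rack between -0.05 and 0.05 m and z of racked_tube in the frame of blood_rack between 0 and 0.014 m and x of racked_tube in the frame of blood_rack between -0.01 and 0.01 m and y of racked_tube in the frame of blood_rack between -0.05 and 0.05 m and contact force between the fingers and red_tube below 0.1 N and linear speed of each of red_tube, purple_tube below 0.05 m/s and contact force between the fingers and purple_tube below 0.1 N), for 0.2 s.
2. the foot of the swab tube has passed down through the slot of the guard, the tube upright in the gripper (horizontal distance between swab_tube and slot below 0.018 m and z of swab_tube in the frame of slot below -0.01 m and angle between swab_tube's own z axis and vertical below 0.2 rad and contact force between the fingers and swab_tube above 0.5 N), for 0.1 s.
At the end, for the whole second after the job is handed in: Blood tubes down in wells of the white rack, tilt < 0.3 rad, released. Swab tube at rest, gripped (> 2 N) on its upper half, foot within 7 mm of the cup's centre, tilt < 0.15 rad, head pressed down by it > 3 mm, the robot touching no other part of the mixer (all of step 1 and value of joint mixer_head above 0.003 m and contact force between swab_tube and mixer_head above 1 N and contact force between each of the arm, the fingers and mixer below 1 N and horizontal distance between swab_tube and head_cup below 0.007 m and distance between swab_tube and head_cup below 0.01 m and angle between swab_tube's own z axis and vertical below 0.15 rad and contact force between the fingers and swab_tube above 2 N and z of the grasp point in the frame of swab_tube between 0.045 and 0.1 m and linear speed of swab_tube below 0.02 m/s); the arm keeps its last pose, push and grip.
It fails at once if a tube tipped by more than 0.7 rad (angle between any of swab_tube, red_tube, purple_tube, racked_tube's own z axis and vertical above 0.7 rad).
It fails at once if the swab tube pressed on the mixer head with more than 25 N (contact force between swab_tube and mixer_head above 25 N).
It fails at once if the guard or mixer struck or leaned on by the robot with more than 25 N (contact force between the arm and mixer above 25 N).
It fails at once if a bystander moved by more than 20 mm (distance of any of strip_vial_0, saline, slide_box, cup_orange, spirit, timer, pen from where it was at the start of the episode above 0.02 m).
It also fails if it takes over 72 s, if anything falls off the work surface, if the arm or the gripper's body presses on something with over 40 N, if the wrist force passes 120 N, or if a joint passes its speed limit or range.

## Working session

There is one attempt and no reset: what is moved stays moved. The work goes in short steps, Python scripts to look and compute and a shell command to move; the robot and the scene stay as the last step left them, time stands still between calls to the robot, and variables do not carry over. Pictures are saved under pics/ and viewed, at most 10 in all, crops included, and the job is handed in when it is done.

```bash
mkdir -p pics; cat > h.py <<'E'
import numpy as np, cv2
from rig import manip
from scipy.spatial.transform import Rotation as R
def snap(name,fn):
    s=manip.get_state(); d=manip.get_image(name)
    cv2.imwrite('pics/'+fn+'.png',d['img'][:,:,::-1])
    K=np.array(d['mtx'])
    if 'world_to_cam' in d: W=np.array(d['world_to_cam'])
    else:
        T=np.eye(4);q=s['ee_rot'];T[:3,:3]=R.from_quat([q[1],q[2],q[3],q[0]]).as_matrix();T[:3,3]=s['position']
        W=np.linalg.inv(T@np.array(d['T_tool_cam']))
    np.savez('pics/'+fn+'.npz',K=K,W=W)
    return d['img'],K,W
def load(fn):
    z=np.load('pics/'+fn+'.npz');return z['K'],z['W']
def ray(fn,u,v,z):
    K,W=load(fn);C=np.linalg.inv(W)
    r=C[:3,:3]@np.linalg.inv(K)@np.array([u,v,1.]);o=C[:3,3]
    return o+r*(z-o[2])/r[2]
def proj(fn,p):
    K,W=load(fn);c=W@np.append(p,1);x=K@c[:3];return x[:2]/x[2]
def tri(obs):
    A=[];b=[]
    for fn,u,v in obs:
        K,W=load(fn);P=K@W[:3]
        for r,c in((u,0),(v,1)):
            e=r*P[2]-P[c];A.append(e[:3]);b.append(-e[3])
    return np.linalg.lstsq(np.array(A),np.array(b),rcond=None)[0]
def st():
    s=manip.get_state();q=s['ee_rot']
    print(s['clock'],np.round(s['position'],4),np.round(R.from_quat([q[1],q[2],q[3],q[0]]).as_matrix().round(3).tolist()),s['width'],s['gripper_force'],s['contact_force'],np.round(s['qpos'],3))
E
python3 - <<'E'
from h import *
snap('scene','s0');snap('side','d0');snap('wrist','w0')
s=manip.get_state();print(s);q=s['ee_rot'];print(R.from_quat([q[1],q[2],q[3],q[0]]).as_matrix())
for n in('s0','d0','w0'):
    K,W=load(n);C=np.linalg.inv(W);print(n,K[0],C[:3,3],C[:3,2])
a=cv2.imread('pics/s0.png');b=cv2.imread('pics/d0.png')
E
```

```text
{'clock': 0.15, 'qpos': array([ 1.21200740e+00,  2.76464026e-01,  1.50585727e+00, -8.31443094e-06,
        1.36072325e+00, -1.21020049e-01]), 'qd': array([ 5.19829582e-04, -2.10664361e-03, -5.41019130e-03,  2.03409536e-04,
        2.70428869e-06, -1.10150047e-04]), 'effort': array([ 3.09046140e-03, -4.17137325e+01, -2.46035528e+01, -1.81375449e-04,
        7.72122410e-03,  8.08065465e-06]), 'position': array([0.13530706, 0.558432  , 0.23062433]), 'ee_rot': array([-1.68543278e-04,  1.18603702e-01,  9.92941406e-01, -7.06121827e-04]), 'contact_force': array([ 0.19524136, -0.52679036, -0.39389151]), 'moment': array([ 0.03872607, -0.07130193, -0.05327883]), 'gripper_force': 0.0, 'width': 0.08554427607419132}
[[-9.71866267e-01  2.35532815e-01 -5.02204523e-04]
 [ 2.35533291e-01  9.71865327e-01 -1.36229548e-03]
 [ 1.67209873e-04 -1.44225491e-03 -9.99998946e-01]]
s0 [540.80283426   0.         291.53663519] [-0.09163197  1.02580461  1.36226685] [ 0.35809444 -0.58965067 -0.72393401]
d0 [521.53965674   0.         277.18120554] [ 0.17535874 -1.666404    0.81222194] [ 0.20241808  0.90258436 -0.37995841]
w0 [363.66848734   0.         281.90914175] [0.06246842 0.57722432 0.37390885] [ 0.28362475 -0.06994066 -0.95638136]
```

View pics/s0.png

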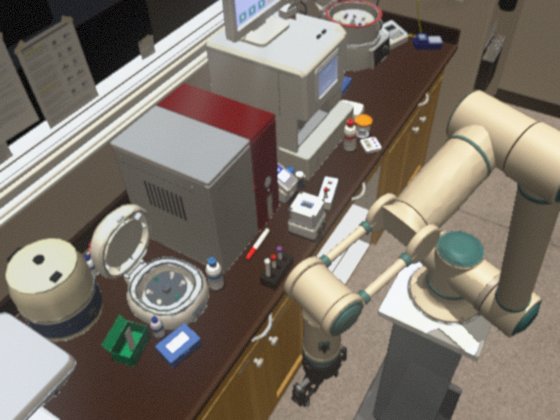

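View pics/d0.png

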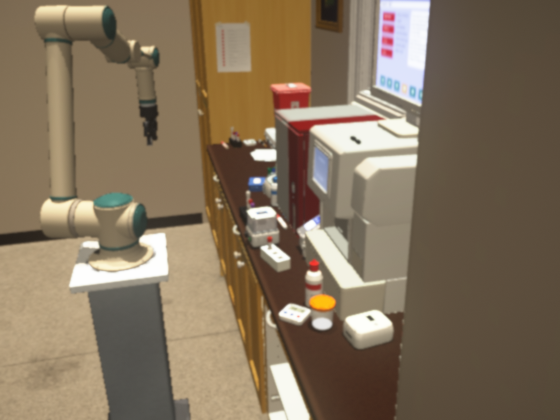

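The scene view shows the black block near (275,265), the mixer at (308,212), and the white rack at (328,192). The side view shows the rack at (275,257) and the mixer at (262,225).

```bash
python3 - <<'E'
from h import *
for n,u,v,z in [('s0',270,275,.03),('s0',307,203,.113),('s0',328,188,.036),('d0',275,257,.036),('d0',262,214,.113),('s0',280,255,.07)]:print(n,u,v,ray(n,u,v,z).round(3))
a=cv2.imread('pics/s0.png')[160:310,220:380];a=cv2.resize(a,None,fx=3.7,fy=3.7,interpolation=cv2.INTER_CUBIC)
cv2.imwrite('pics/c0.png',a)
E
```

```text
s0 270 275 [0.474 0.228 0.03 ]
s0 307 203 [ 0.486 -0.021  0.113]
s0 328 188 [ 0.494 -0.185  0.036]
d0 275 257 [ 0.491 -0.213  0.036]
d0 262 214 [ 0.488 -0.033  0.113]
s0 280 255 [0.471 0.174 0.07 ]
```

View pics/c0.png

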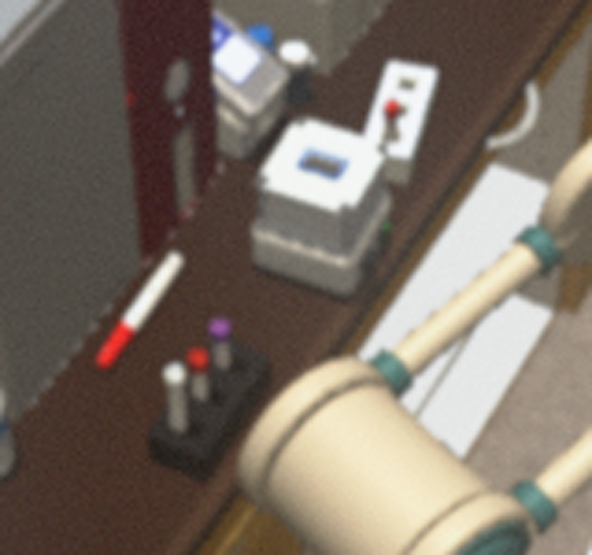

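The crop shows the block order, left to right: white swab (175,372), red (197,356), purple (220,326). The slot is near (323,163), and the racked red tube is at (393,108). I'll now move the wrist camera over the block.

```bash
cat >> h.py <<'E'
def go(x,y,z,yaw):
    "shares from the present pose to TCP x,y,z, tool down, tool-x at yaw deg"
    s=manip.get_state();q=s['ee_rot'];A=R.from_quat([q[1],q[2],q[3],q[0]])
    c,n=np.cos(np.radians(yaw)),np.sin(np.radians(yaw))
    B=R.from_matrix(np.array([[c,n,0],[n,-c,0],[0,0,-1.]]))
    d=A.inv().apply(np.array([x,y,z])-s['position'])/.25
    r=(A.inv()*B).as_rotvec()/(np.pi/2)
    print('t%.2f'%s['clock'],'pos',np.round(s['position'],4),'d',d.round(3),'a',r.round(3),'w',round(s['width'],4),'gf',round(s['gripper_force'],1),'F',np.round(s['contact_force'],1))
E
python3 - <<'E'
from h import *
for u,v,z in[(267.3,260.5,.102),(273.2,256.2,.082),(279.5,248.1,.080)]:print(ray('s0',u,v,z).round(3))
go(.45,.22,.23,90)
E
```

```text
[0.478 0.231 0.102]
[0.481 0.196 0.082]
[0.481 0.158 0.08 ]
t0.15 pos [0.1353 0.5584 0.2306] d [-1.542 -1.019  0.004] a [-0.001  0.001  0.849] w 0.0855 gf 0.0 F [ 0.2 -0.5 -0.4]
```

```bash
python3 -m jog '[{"dx":-0.77,"dy":-0.51,"az":0.4},{"dx":-0.77,"dy":-0.51,"az":0.4},{"dx":-0.77,"dy":-0.51,"az":0.4},{"dx":-0.77,"dy":-0.51,"az":0.4},{"dx":-0.77,"dy":-0.51,"az":0.4}]'
python3 -c "
from h import *
go(.45,.22,.23,90)"
```

```text
t0.15 pos [0.1353 0.5584 0.2306] d [-1.542 -1.019  0.004] a [-0.001  0.001  0.849] w 0.0855 gf 0.0 F [ 0.2 -0.5 -0.4]schema error: expected keys dx, dy, dz, ax, ay, az, grip
```

```bash
python3 -m jog '[{"dx":-0.77,"dy":-0.51,"dz":0,"ax":0,"ay":0,"az":0.4,"grip":1},{"dx":-0.77,"dy":-0.51,"dz":0,"ax":0,"ay":0,"az":0.4,"grip":1},{"dx":-0.77,"dy":-0.51,"dz":0,"ax":0,"ay":0,"az":0.4,"grip":1},{"dx":-0.77,"dy":-0.51,"dz":0,"ax":0,"ay":0,"az":0.4,"grip":1},{"dx":-0.77,"dy":-0.51,"dz":0,"ax":0,"ay":0,"az":0.4,"grip":1}]'
python3 -c "
from h import *
go(.45,.22,.23,90)"
```

```text
clock: 0.57
position: [0.2778, 0.4045, 0.2311]
ee_rot: [0.0, 0.421, 0.907, -0.0]
contact_force: [1.1, 0.3, 0.0]
width: 0.0859
gripper_force: 0.0
t0.57 pos [0.2778 0.4045 0.2311] d [-1.008  0.049  0.004] a [-0.     0.     0.447] w 0.0859 gf 0.0 F [1.1 0.3 0. ]
```

```bash
python3 -m jog '[{"dx":-0.95,"dy":0.06,"dz":0,"ax":0,"ay":0,"az":0.45,"grip":1},{"dx":-0.95,"dy":0.06,"dz":0,"ax":0,"ay":0,"az":0.45,"grip":1},{"dx":-0.95,"dy":0.06,"dz":0,"ax":0,"ay":0,"az":0.45,"grip":1},{"dx":-0.95,"dy":0.06,"dz":0,"ax":0,"ay":0,"az":0.45,"grip":1},{"dx":-0.95,"dy":0.06,"dz":0,"ax":0,"ay":0,"az":0.45,"grip":1}]' >/dev/null
python3 -m jog '[{"dx":0,"dy":0,"dz":0,"ax":0,"ay":0,"az":0.05,"grip":1},{"dx":0,"dy":0,"dz":0,"ax":0,"ay":0,"az":0.05,"grip":1},{"dx":0,"dy":0,"dz":0,"ax":0,"ay":0,"az":0.05,"grip":1}]'
python3 -c "
from h import *
go(.45,.22,.23,90)
snap('wrist','w1')"
```

```text
clock: 1.23
position: [0.4221, 0.2565, 0.231]
ee_rot: [-0.001, 0.705, 0.709, -0.0]
contact_force: [0.2, -0.4, -0.3]
width: 0.0854
gripper_force: 0.0
t1.23 pos [0.4221 0.2565 0.231 ] d [-0.146  0.111  0.004] a [-0.001 -0.     0.003] w 0.0854 gf 0.0 F [ 0.2 -0.4 -0.3]
```

View pics/w1.png

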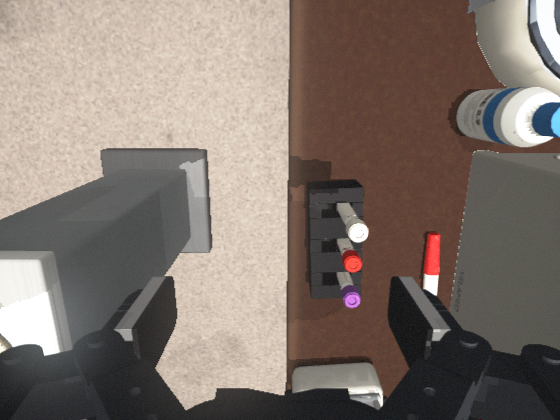

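Wrist view: cap tops are white (358,231), red (352,262) and purple (351,299). The block top spans about (309,184) to (362,297), nearly axis-aligned.

```bash
python3 - <<'E'
from h import *
for u,v,z in[(358,231,.102),(352.5,262,.082),(351,299,.080),(309,191,.036),(362,187,.036),(311,297,.036),(360,296,.036)]:print(ray('w1',u,v,z).round(4))
# red/purple/white color centroid
a=cv2.cvtColor(cv2.imread('pics/w1.png'),cv2.COLOR_BGR2HSV)[170:310,300:380]
for nm,lo,hi in(('p',(125,90,60),(160,255,255)),('r',(170,120,80),(180,255,255)),('r0',(0,160,120),(8,255,255))):
    m=cv2.inRange(a,lo,hi);y,x=np.nonzero(m);print(nm,len(x),x.mean()+300,y.mean()+170,x.min()+300,x.max()+300,y.min()+170,y.max()+170)
E
```

```text
[0.4821 0.2341 0.102 ]
[0.4837 0.198  0.082 ]
[0.4851 0.1602 0.08  ]
[0.4473 0.2505 0.036 ]
[0.4976 0.2548 0.036 ]
[0.4525 0.1366 0.036 ]
[0.5037 0.1381 0.036 ]
p 330 350.6969696969697 296.630303030303 342 360 286 307
r 5 347.0 254.8 342 353 251 261
r0 273 352.3809523809524 262.6043956043956 343 362 251 272
```

```bash
python3 -m jog '[{"dx":-0.386,"dy":0.252,"dz":0.2,"ax":0,"ay":0,"az":-0.025,"grip":1},{"dx":-0.386,"dy":0.252,"dz":0.2,"ax":0,"ay":0,"az":-0.025,"grip":1},{"dx":-0.386,"dy":0.252,"dz":0.2,"ax":0,"ay":0,"az":-0.025,"grip":1},{"dx":-0.386,"dy":0.252,"dz":0.4,"ax":0,"ay":0,"az":-0.025,"grip":1},{"dx":-0.386,"dy":0.252,"dz":0.4,"ax":0,"ay":0,"az":-0.025,"grip":1}]' >/dev/null
python3 -m jog '[{"dx":0,"dy":0,"dz":0,"ax":0,"ay":0,"az":0,"grip":0.3},{"dx":0,"dy":0,"dz":0,"ax":0,"ay":0,"az":0,"grip":0.3},{"dx":0,"dy":0,"dz":0,"ax":0,"ay":0,"az":0,"grip":0.3}]' 30
python3 -c "
from h import *
snap('wrist','w2')
go(.485,.16,.051,92.5)
for p in [(.485,.16,.08),(.4837,.198,.082),(.482,.234,.102)]:print(proj('w2',p))"
```

```text
clock: 1.95
position: [0.4863, 0.1622, 0.1331]
ee_rot: [0.001, 0.69, 0.723, 0.001]
contact_force: [-0.3, 1.5, 0.4]
width: 0.0556
gripper_force: 0.0
t2.00 pos [0.4866 0.1621 0.1333] d [-0.008 -0.008  0.329] a [ 0.002 -0.001  0.002] w 0.0553 gf 0.0 F [ 0.8  0.1 -0.7]
[279.68847495 242.10652836]
[280.47809359 178.22533665]
[280.33879541 110.18820983]
```

View pics/w2.png

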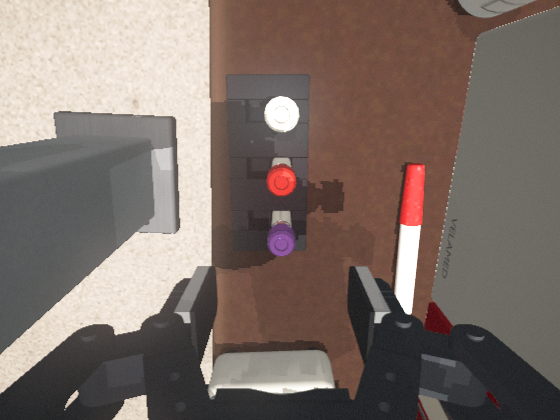

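The caps appear at purple (281,242), red (281,181) and white (282,115), within a few pixels of the prediction. I'll descend and grip the purple tube.

```bash
python3 -m jog '[{"dx":-0.008,"dy":-0.005,"dz":0.11,"ax":0,"ay":0,"az":0,"grip":0.3},{"dx":-0.008,"dy":-0.005,"dz":0.22,"ax":0,"ay":0,"az":0,"grip":0.3},{"dx":-0.008,"dy":-0.005,"dz":0.32,"ax":0,"ay":0,"az":0,"grip":0.3},{"dx":-0.008,"dy":-0.005,"dz":0.32,"ax":0,"ay":0,"az":0,"grip":0.3},{"dx":-0.008,"dy":-0.005,"dz":0.32,"ax":0,"ay":0,"az":0,"grip":0.3}]' 25
python3 -m jog '[{"dx":0,"dy":0,"dz":0,"ax":0,"ay":0,"az":0,"grip":-1},{"dx":0,"dy":0,"dz":0,"ax":0,"ay":0,"az":0,"grip":-1},{"dx":0,"dy":0,"dz":0,"ax":0,"ay":0,"az":0,"grip":-1},{"dx":0,"dy":0,"dz":0,"ax":0,"ay":0,"az":0,"grip":-1},{"dx":0,"dy":0,"dz":0,"ax":0,"ay":0,"az":0,"grip":-1}]' 25
python3 -c "
from h import *
go(.485,.16,.22,92.5)"
```

```text
clock: 2.42
position: [0.4845, 0.1591, 0.0519]
ee_rot: [-0.0, 0.691, 0.723, -0.0]
contact_force: [0.5, 0.7, 1.0]
width: 0.0555
gripper_force: 0.0
clock: 2.83
position: [0.4858, 0.1587, 0.0528]
ee_rot: [0.001, 0.691, 0.722, 0.001]
contact_force: [-0.6, 0.7, 7.2]
width: 0.012
gripper_force: 25.8
t2.83 pos [0.4858 0.1587 0.0528] d [ 0.006 -0.001 -0.669] a [ 0.002 -0.     0.   ] w 0.012 gf 25.8 F [-0.6  0.7  7.2]
```

```bash
python3 -m jog '[{"dx":0,"dy":0,"dz":-0.15,"ax":0,"ay":0,"az":0,"grip":-1},{"dx":0,"dy":0,"dz":-0.3,"ax":0,"ay":0,"az":0,"grip":-1},{"dx":0,"dy":0,"dz":-0.45,"ax":0,"ay":0,"az":0,"grip":-1},{"dx":0,"dy":0,"dz":-0.6,"ax":0,"ay":0,"az":0,"grip":-1},{"dx":0,"dy":0,"dz":-0.7,"ax":0,"ay":0,"az":0,"grip":-1}]'
python3 -m jog '[{"dx":-0.15,"dy":0,"dz":0,"ax":0,"ay":0,"az":0,"grip":-1},{"dx":-0.3,"dy":0,"dz":0,"ax":0,"ay":0,"az":0,"grip":-1},{"dx":-0.45,"dy":0,"dz":0,"ax":0,"ay":0,"az":0,"grip":-1},{"dx":-0.6,"dy":0,"dz":0,"ax":0,"ay":0,"az":0,"grip":-1},{"dx":-0.7,"dy":0,"dz":0,"ax":0,"ay":0,"az":0,"grip":-1}]'>/dev/null
python3 -m jog '[{"dx":-0.15,"dy":0,"dz":0,"ax":0,"ay":0,"az":0,"grip":-1},{"dx":-0.3,"dy":0,"dz":0,"ax":0,"ay":0,"az":0,"grip":-1},{"dx":-0.45,"dy":0,"dz":0,"ax":0,"ay":0,"az":0,"grip":-1},{"dx":-0.45,"dy":0,"dz":0,"ax":0,"ay":0,"az":0,"grip":-1},{"dx":-0.45,"dy":0,"dz":0,"ax":0,"ay":0,"az":0,"grip":-1}]'
python3 -c "
from h import *
snap('wrist','w3')
go(.485,-.16,.22,92.5)"
```

```text
clock: 3.25
position: [0.4857, 0.1586, 0.2305]
ee_rot: [0.002, 0.692, 0.722, 0.002]
contact_force: [1.8, 0.3, 0.3]
width: 0.0119
gripper_force: 25.6
clock: 4.08
position: [0.497, -0.1306, 0.2263]
ee_rot: [-0.0, 0.693, 0.721, 0.0]
contact_force: [0.4, 1.4, -0.1]
width: 0.0115
gripper_force: 25.6
t4.13 pos [ 0.4969 -0.1291  0.2263] d [-0.122 -0.053  0.025] a [-0.    -0.001 -0.001] w 0.0122 gf 25.6 F [-0.2  0.6  0.2]
```

View pics/w3.png

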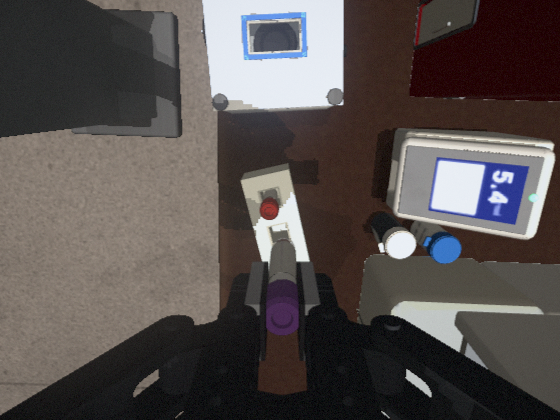

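The wrist view shows the slot centre near (274,36), the racked tube's cap at (269,210), and the middle well at (281,233). The rack is turned by about 13°, and the tube hides well 0. I'll shift further along -y for a clear look.

```bash
python3 -m jog '[{"dx":-0.14,"dy":-0.02,"dz":0,"ax":0,"ay":0,"az":0,"grip":-1},{"dx":-0.28,"dy":-0.03,"dz":0,"ax":0,"ay":0,"az":0,"grip":-1},{"dx":-0.28,"dy":-0.03,"dz":0,"ax":0,"ay":0,"az":0,"grip":-1},{"dx":-0.28,"dy":-0.03,"dz":0,"ax":0,"ay":0,"az":0,"grip":-1}]'
python3 -c "
from h import *
a,_,_=snap('wrist','w4')
cv2.imwrite('pics/c4.png',cv2.resize(a[40:290,180:380,::-1],None,fx=2.4,fy=2.4,interpolation=cv2.INTER_CUBIC))
go(.485,-.16,.22,92.5)
for u,v in[(242,177),(289,164)]:print(ray('w3',u,v,.036))
print(ray('w3',269,210,.077),ray('w3',281,233,.036))
for u,v in[(242.5,15.5),(306,12),(243,56),(307,60),(274.5,36)]:print(ray('w3',u,v,.113))
"
```

```text
clock: 4.47
position: [0.4928, -0.1986, 0.2262]
ee_rot: [-0.0, 0.692, 0.722, 0.0]
contact_force: [-0.1, 0.3, 0.1]
width: 0.0119
gripper_force: 25.6
t4.52 pos [ 0.4926 -0.1977  0.2262] d [ 0.152 -0.024  0.025] a [-0.    -0.001  0.   ] w 0.0117 gf 25.6 F [-0.2 -0.7 -1.1]
[ 0.45911446 -0.12369449  0.036     ]
[ 0.50230672 -0.10975808  0.036     ]
[ 0.48627694 -0.14246923  0.077     ] [ 0.49763042 -0.17768018  0.036     ]
[ 0.46656586 -0.00392128  0.113     ]
[ 5.06622715e-01 -3.19892009e-04  1.13000000e-01]
[ 0.46710136 -0.02761616  0.113     ]
[ 0.50895831 -0.0283428   0.113     ]
[ 0.48722165 -0.01491548  0.113     ]
```

View pics/c4.png

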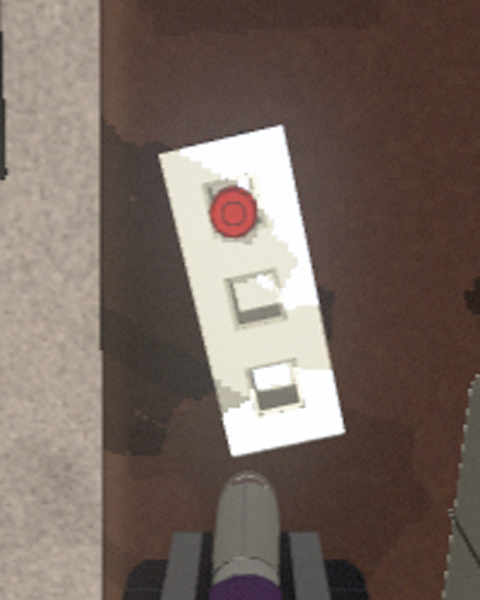

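The whole rack is visible. In the crop its corners are (160,153), (284,126), (344,432) and (232,456). Well 1 is near (258,298), well 0 near (276,385), and the held tube's foot is at (246,478).

```bash
python3 - <<'E'
from h import *
c=[ray('w4',180+u/2.4,40+v/2.4,.036) for u,v in[(160,153),(284,126),(344,432),(232,456),(258,298),(276,385)]]
for p in c:print(p.round(4))
m=sum(c[:4])/4
v=c[0]-c[3]+c[1]-c[2];print('centre',m,'len',np.linalg.norm(c[0]-c[3]),np.linalg.norm(c[1]-c[2]),'w',np.linalg.norm(c[0]-c[1]),np.linalg.norm(c[2]-c[3]),'yaw',np.degrees(np.arctan2(-v[0],v[1])))
e=v/np.linalg.norm(v);print('hole1',m,'hole0',m-.036*e,'racked',m+.036*e)
s=manip.get_state();q=s['ee_rot'];A=R.from_quat([q[1],q[2],q[3],q[0]])
for l in(-.025,0,.0468):
  p=s['position']+A.apply([0,0,l]);u=proj('w4',p);print(l,u,(u-[180,40])*2.4)
a=cv2.imread('pics/w4.png')
print(ray('w4',180+233/2.4,40+212/2.4,.077))
E
```

```text
[ 0.4582 -0.1261  0.036 ]
[ 0.503  -0.1148  0.036 ]
[ 0.5338 -0.2304  0.036 ]
[ 0.4892 -0.2426  0.036 ]
[ 0.4966 -0.1779  0.036 ]
[ 0.5054 -0.2121  0.036 ]
centre [ 0.49603053 -0.17850377  0.036     ] len 0.1205540615627966 0.11966702291554736 w 0.04625785692758453 0.04623697283797793 yaw 14.897689629183404
hole1 [ 0.49603053 -0.17850377  0.036     ] hole0 [ 0.50528591 -0.21329368  0.036     ] racked [ 0.48677515 -0.14371385  0.036     ]
-0.025 [282.27649405 311.93976956] [245.46358571 652.65544695]
0 [282.25555561 280.24578211] [245.41333347 576.58987707]
0.0468 [282.22956129 240.89882417] [245.3509471 482.157178 ]
[ 0.48616995 -0.14323462  0.077     ]
```

```bash
python3 -c "
from h import *
go(.5051,-.2123,.10,104.9)"
```

```text
t4.52 pos [ 0.4926 -0.1977  0.2262] d [-0.062  0.047  0.505] a [-0.    -0.001 -0.138] w 0.0117 gf 25.6 F [-0.2 -0.7 -1.1]
```

```bash
python3 -m jog '[{"dx":-0.06,"dy":0.047,"dz":0.1,"ax":0,"ay":0,"az":-0.07,"grip":-1},{"dx":-0.062,"dy":0.047,"dz":0.2,"ax":0,"ay":0,"az":-0.138,"grip":-1},{"dx":-0.062,"dy":0.047,"dz":0.35,"ax":0,"ay":0,"az":-0.138,"grip":-1},{"dx":-0.062,"dy":0.047,"dz":0.5,"ax":0,"ay":0,"az":-0.138,"grip":-1},{"dx":-0.062,"dy":0.047,"dz":0.5,"ax":0,"ay":0,"az":-0.138,"grip":-1}]'>/dev/null
python3 -m jog '[{"dx":0,"dy":0,"dz":0,"ax":0,"ay":0,"az":0,"grip":-1},{"dx":0,"dy":0,"dz":0,"ax":0,"ay":0,"az":0,"grip":-1}]'
python3 -c "
from h import *
a,_,_=snap('wrist','w5')
go(.5053,-.2123,.053,104.9)
s=manip.get_state();q=s['ee_rot'];A=R.from_quat([q[1],q[2],q[3],q[0]])
print(proj('w5',s['position']+A.apply([0,0,.0468])),proj('w5',[.5053,-.2133,.036]),proj('w5',[.5054,-.2121,.036]))
cv2.imwrite('pics/c5.png',cv2.resize(a[140:340,180:380,::-1],None,fx=3,fy=3,interpolation=cv2.INTER_CUBIC))"
```

```text
clock: 5.1
position: [0.5066, -0.2134, 0.103]
ee_rot: [0.001, 0.609, 0.793, 0.0]
contact_force: [-0.0, 0.3, 0.9]
width: 0.0119
gripper_force: 25.6
t5.15 pos [ 0.5071 -0.214   0.1038] d [ 0.009 -0.006  0.203] a [0.002 0.002 0.001] w 0.012 gf 25.6 F [-0.1  0.2  0.1]
[282.63042131 244.5231504 ] [279.81717655 229.63448575] [280.48035855 227.89313911]
```

View pics/c5.png

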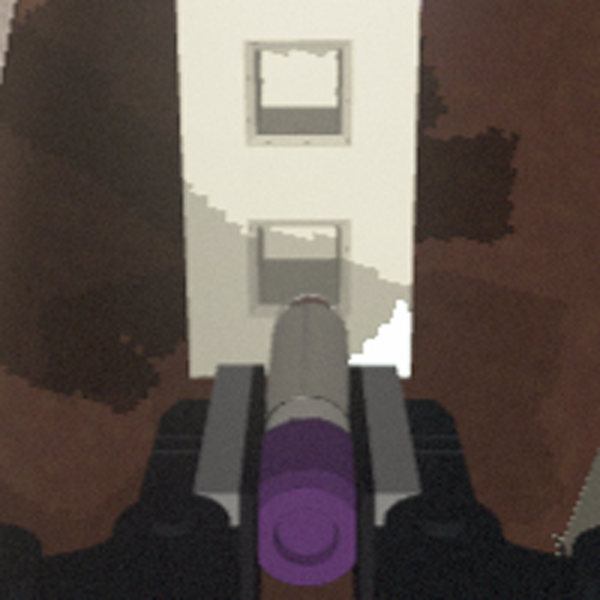

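In the crop, well 0 is centred at (300,268) and the held foot tip is at (310,297), both as predicted. The tube hangs true, so I'll lower it after a small correction.

```bash
python3 -m jog '[{"dx":0.007,"dy":-0.007,"dz":0,"ax":0,"ay":0,"az":0,"grip":-1},{"dx":0.007,"dy":-0.007,"dz":0.06,"ax":0,"ay":0,"az":0,"grip":-1},{"dx":0.007,"dy":-0.007,"dz":0.1,"ax":0,"ay":0,"az":0,"grip":-1}]'
python3 -m jog '[{"dx":0,"dy":0,"dz":0.04,"ax":0,"ay":0,"az":0,"grip":-1},{"dx":0,"dy":0,"dz":0.08,"ax":0,"ay":0,"az":0,"grip":-1},{"dx":0,"dy":0,"dz":0.09,"ax":0,"ay":0,"az":0,"grip":-1},{"dx":0,"dy":0,"dz":0.09,"ax":0,"ay":0,"az":0,"grip":-1}]'
python3 -c "
from h import *
go(.5053,-.2127,.053,104.9)"
```

```text
clock: 5.4
position: [0.5042, -0.2132, 0.078]
ee_rot: [0.002, 0.609, 0.793, 0.0]
contact_force: [-0.7, 0.2, -0.2]
width: 0.0118
gripper_force: 25.6
clock: 5.73
position: [0.5025, -0.2125, 0.0528]
ee_rot: [-0.001, 0.609, 0.793, -0.0]
contact_force: [0.7, 0.9, 0.0]
width: 0.0122
gripper_force: 25.6
t5.73 pos [ 0.5025 -0.2125  0.0528] d [-0.004  0.011 -0.001] a [-0.001 -0.001  0.   ] w 0.0122 gf 25.6 F [0.7 0.9 0. ]
```

It's in with no contact force, so I'll release and rise.

```bash
python3 -m jog '[{"dx":0,"dy":0,"dz":0,"ax":0,"ay":0,"az":0,"grip":0.1},{"dx":0,"dy":0,"dz":0,"ax":0,"ay":0,"az":0,"grip":0.1},{"dx":0,"dy":0,"dz":0,"ax":0,"ay":0,"az":0,"grip":0.1},{"dx":0,"dy":0,"dz":0,"ax":0,"ay":0,"az":0,"grip":0.1},{"dx":0,"dy":0,"dz":-0.05,"ax":0,"ay":0,"az":0,"grip":0.1}]'>/dev/null
python3 -m jog '[{"dx":0,"dy":0,"dz":-0.15,"ax":0,"ay":0,"az":0,"grip":0.1},{"dx":0,"dy":0,"dz":-0.3,"ax":0,"ay":0,"az":0,"grip":0.1},{"dx":0,"dy":0,"dz":-0.45,"ax":0,"ay":0,"az":0,"grip":0.1},{"dx":0,"dy":0,"dz":-0.55,"ax":0,"ay":0,"az":0,"grip":0.1},{"dx":0,"dy":0,"dz":-0.55,"ax":0,"ay":0,"az":0,"grip":0.1}]'
python3 -c "
from h import *
go(.484,.1968,.20,92.5)"
```

```text
clock: 6.57
position: [0.5063, -0.2146, 0.2105]
ee_rot: [0.007, 0.609, 0.793, 0.001]
contact_force: [0.5, -0.3, 0.3]
width: 0.0472
gripper_force: 0.0
t6.57 pos [ 0.5063 -0.2146  0.2105] d [1.613 0.337 0.03 ] a [0.007 0.005 0.138] w 0.0472 gf 0.0 F [ 0.5 -0.3  0.3]
```

```bash
python3 -m jog '[{"dx":0.8,"dy":0.17,"dz":0,"ax":0.006,"ay":0.004,"az":0.138,"grip":0.1},{"dx":0.8,"dy":0.17,"dz":0,"ax":0.006,"ay":0.004,"az":0.138,"grip":0.1},{"dx":0.8,"dy":0.17,"dz":0,"ax":0.006,"ay":0.004,"az":0.138,"grip":0.1},{"dx":0.8,"dy":0.17,"dz":0,"ax":0.006,"ay":0.004,"az":0.138,"grip":0.1},{"dx":0.8,"dy":0.17,"dz":0,"ax":0.006,"ay":0.004,"az":0.138,"grip":0.1}]'>/dev/null
python3 -m jog '[{"dx":0,"dy":0,"dz":0,"ax":0,"ay":0,"az":0,"grip":0.1}]'>/dev/null
python3 -c "
from h import *
go(.484,.1968,.14,92.5)"
```

```text
t7.07 pos [ 0.4907 -0.0018  0.2035] d [0.792 0.016 0.262] a [-0.007 -0.007  0.004] w 0.0467 gf 0.0 F [-0.3 -0.8 -0.4]
```

```bash
python3 -m jog '[{"dx":0.79,"dy":0.016,"dz":0,"ax":0,"ay":0,"az":0,"grip":0.1},{"dx":0.79,"dy":0.016,"dz":0,"ax":0,"ay":0,"az":0,"grip":0.1},{"dx":0.79,"dy":0.016,"dz":0,"ax":0,"ay":0,"az":0,"grip":0.1},{"dx":0.79,"dy":0.016,"dz":0.05,"ax":0,"ay":0,"az":0,"grip":0.1},{"dx":0.79,"dy":0.016,"dz":0.2,"ax":0,"ay":0,"az":0,"grip":0.1}]'>/dev/null
python3 -m jog '[{"dx":0,"dy":0,"dz":0,"ax":0,"ay":0,"az":0,"grip":0.1},{"dx":0,"dy":0,"dz":0,"ax":0,"ay":0,"az":0,"grip":0.1},{"dx":0,"dy":0,"dz":0,"ax":0,"ay":0,"az":0,"grip":0.1}]'>/dev/null
python3 -c "
from h import *
snap('wrist','w6')
a=cv2.cvtColor(cv2.imread('pics/w6.png'),cv2.COLOR_BGR2HSV)
m=cv2.inRange(a,(0,160,100),(8,255,255))
n,l,s,c=cv2.connectedComponentsWithStats(m)
for i in range(1,n):
  if s[i,4]>80: print(s[i],c[i],ray('w6',*c[i],.082))
go(.484,.197,.053,92.5)"
```

```text
[386 181  22  55 783] [397.23627075 210.16858238] [0.56055486 0.19400423 0.082     ]
[267 186  25  28 519] [278.91522158 200.10019268] [0.48408874 0.19705114 0.082     ]
t7.78 pos [0.4884 0.1813 0.1646] d [ 0.061 -0.011  0.447] a [-0.006 -0.003 -0.   ] w 0.0472 gf 0.0 F [1.1 0.4 0.6]
```

```bash
python3 -m jog '[{"dx":0.061,"dy":-0.013,"dz":0.05,"ax":-0.006,"ay":-0.003,"az":0,"grip":0.1},{"dx":0.061,"dy":-0.013,"dz":0.15,"ax":-0.006,"ay":-0.003,"az":0,"grip":0.1},{"dx":0.061,"dy":-0.013,"dz":0.3,"ax":-0.006,"ay":-0.003,"az":0,"grip":0.1},{"dx":0.061,"dy":-0.013,"dz":0.44,"ax":-0.006,"ay":-0.003,"az":0,"grip":0.1},{"dx":0.061,"dy":-0.013,"dz":0.44,"ax":-0.006,"ay":-0.003,"az":0,"grip":0.1}]'
python3 -m jog '[{"dx":0,"dy":0,"dz":0,"ax":0,"ay":0,"az":0,"grip":-1},{"dx":0,"dy":0,"dz":0,"ax":0,"ay":0,"az":0,"grip":-1},{"dx":0,"dy":0,"dz":0,"ax":0,"ay":0,"az":0,"grip":-1},{"dx":0,"dy":0,"dz":0,"ax":0,"ay":0,"az":0,"grip":-1},{"dx":0,"dy":0,"dz":0,"ax":0,"ay":0,"az":0,"grip":-1}]' 25
python3 -c "
from h import *
go(.484,.197,.23,92.5)"
```

```text
clock: 8.2
position: [0.479, 0.1954, 0.0499]
ee_rot: [-0.003, 0.692, 0.722, -0.004]
contact_force: [-1.9, -0.3, -0.1]
width: 0.0471
gripper_force: 0.0
clock: 8.62
position: [0.485, 0.1982, 0.0567]
ee_rot: [0.001, 0.691, 0.722, 0.002]
contact_force: [0.2, -0.3, 8.0]
width: 0.0119
gripper_force: 26.0
t8.62 pos [0.485  0.1982 0.0567] d [-0.004 -0.    -0.693] a [ 0.003 -0.001  0.   ] w 0.0119 gf 26.0 F [ 0.2 -0.3  8. ]
```

```bash
python3 -m jog '[{"dx":0,"dy":0,"dz":-0.15,"ax":0,"ay":0,"az":0,"grip":-1},{"dx":0,"dy":0,"dz":-0.3,"ax":0,"ay":0,"az":0,"grip":-1},{"dx":0,"dy":0,"dz":-0.45,"ax":0,"ay":0,"az":0,"grip":-1},{"dx":0,"dy":0,"dz":-0.6,"ax":0,"ay":0,"az":0,"grip":-1},{"dx":0,"dy":0,"dz":-0.7,"ax":0,"ay":0,"az":0,"grip":-1}]'>/dev/null
python3 -m jog '[{"dx":-0.15,"dy":0,"dz":0,"ax":0,"ay":0,"az":0,"grip":-1},{"dx":-0.3,"dy":0,"dz":0,"ax":0,"ay":0,"az":0,"grip":-1},{"dx":-0.45,"dy":0,"dz":0,"ax":0,"ay":0,"az":0,"grip":-1},{"dx":-0.6,"dy":0,"dz":0,"ax":0,"ay":0,"az":0,"grip":-1},{"dx":-0.75,"dy":0,"dz":0,"ax":0,"ay":0,"az":0,"grip":-1}]'>/dev/null
python3 -m jog '[{"dx":-0.15,"dy":0,"dz":0,"ax":0,"ay":0,"az":-0.07,"grip":-1},{"dx":-0.3,"dy":0,"dz":0,"ax":0,"ay":0,"az":-0.138,"grip":-1},{"dx":-0.45,"dy":0,"dz":0,"ax":0,"ay":0,"az":-0.138,"grip":-1},{"dx":-0.6,"dy":0,"dz":0,"ax":0,"ay":0,"az":-0.138,"grip":-1},{"dx":-0.7,"dy":0,"dz":0,"ax":0,"ay":0,"az":-0.138,"grip":-1}]'>/dev/null
python3 -m jog '[{"dx":0,"dy":0,"dz":0,"ax":0,"ay":0,"az":0,"grip":-1},{"dx":0,"dy":0,"dz":0,"ax":0,"ay":0,"az":0,"grip":-1}]'>/dev/null
python3 -c "
from h import *
go(.496,-.1782,.11,104.9)"
```

```text
t10.03 pos [ 0.4986 -0.1655  0.2296] d [-0.047 -0.023  0.478] a [ 0.    -0.    -0.001] w 0.0119 gf 25.4 F [ 0.2 -0.1 -0.4]
```

```bash
python3 -m jog '[{"dx":-0.047,"dy":-0.023,"dz":0,"ax":0,"ay":0,"az":0,"grip":-1},{"dx":-0.047,"dy":-0.023,"dz":0.12,"ax":0,"ay":0,"az":0,"grip":-1},{"dx":-0.047,"dy":-0.023,"dz":0.26,"ax":0,"ay":0,"az":0,"grip":-1},{"dx":-0.047,"dy":-0.023,"dz":0.4,"ax":0,"ay":0,"az":0,"grip":-1},{"dx":-0.047,"dy":-0.023,"dz":0.47,"ax":0,"ay":0,"az":0,"grip":-1}]'>/dev/null
python3 -m jog '[{"dx":0,"dy":0,"dz":0,"ax":0,"ay":0,"az":0,"grip":-1},{"dx":0,"dy":0,"dz":0,"ax":0,"ay":0,"az":0,"grip":-1}]'
python3 -c "
from h import *
snap('wrist','w7')
go(.496,-.1782,.057,104.9)
s=manip.get_state();q=s['ee_rot'];A=R.from_quat([q[1],q[2],q[3],q[0]])
print(proj('w7',s['position']+A.apply([0,0,.0505])),proj('w7',[.496,-.1785,.036]))"
```

```text
clock: 10.62
position: [0.4957, -0.1764, 0.1114]
ee_rot: [-0.001, 0.609, 0.793, -0.0]
contact_force: [0.2, 0.8, 0.3]
width: 0.0117
gripper_force: 25.4
t10.67 pos [ 0.4968 -0.177   0.1126] d [-0.004 -0.004  0.222] a [0.    0.    0.001] w 0.0117 gf 25.4 F [-0.1 -0.   0.5]
[283.76016243 242.7663513 ] [281.78318015 229.38030068]
```

View pics/w7.png

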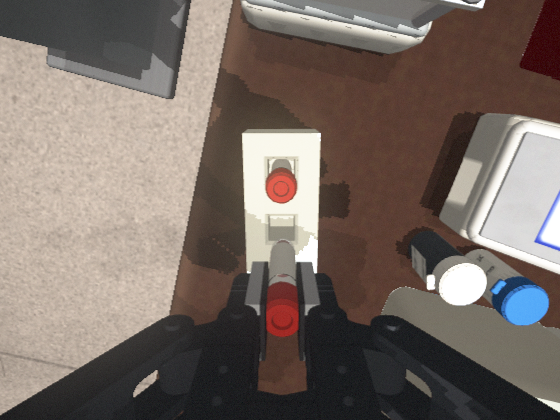

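The held tube's foot is at (283,240) and well 1 is at (282,229), aligned as before. I'll lower it.

```bash
python3 -m jog '[{"dx":-0.001,"dy":-0.004,"dz":0.06,"ax":0,"ay":0,"az":0,"grip":-1},{"dx":-0.001,"dy":-0.004,"dz":0.1,"ax":0,"ay":0,"az":0,"grip":-1},{"dx":-0.001,"dy":-0.004,"dz":0.14,"ax":0,"ay":0,"az":0,"grip":-1}]'
python3 -m jog '[{"dx":0,"dy":0,"dz":0.04,"ax":0,"ay":0,"az":0,"grip":-1},{"dx":0,"dy":0,"dz":0.075,"ax":0,"ay":0,"az":0,"grip":-1},{"dx":0,"dy":0,"dz":0.075,"ax":0,"ay":0,"az":0,"grip":-1},{"dx":0,"dy":0,"dz":0.075,"ax":0,"ay":0,"az":0,"grip":-1}]'
python3 -c "
from h import *
go(.496,-.1778,.056,104.9)"
```

```text
clock: 10.92
position: [0.4962, -0.178, 0.0777]
ee_rot: [0.001, 0.609, 0.793, 0.0]
contact_force: [-0.1, 0.3, 0.6]
width: 0.012
gripper_force: 25.4
clock: 11.25
position: [0.4949, -0.1775, 0.0573]
ee_rot: [-0.001, 0.609, 0.793, -0.0]
contact_force: [-0.3, -0.3, 0.3]
width: 0.0118
gripper_force: 25.4
t11.25 pos [ 0.4949 -0.1775  0.0573] d [-0.002  0.004  0.005] a [-0.001 -0.001  0.   ] w 0.0118 gf 25.4 F [-0.3 -0.3  0.3]
```

```bash
python3 -m jog '[{"dx":0,"dy":0,"dz":0,"ax":0,"ay":0,"az":0,"grip":0.1},{"dx":0,"dy":0,"dz":0,"ax":0,"ay":0,"az":0,"grip":0.1},{"dx":0,"dy":0,"dz":0,"ax":0,"ay":0,"az":0,"grip":0.1},{"dx":0,"dy":0,"dz":0,"ax":0,"ay":0,"az":0,"grip":0.1},{"dx":0,"dy":0,"dz":-0.05,"ax":0,"ay":0,"az":0,"grip":0.1}]'>/dev/null
python3 -m jog '[{"dx":0,"dy":0,"dz":-0.15,"ax":0,"ay":0,"az":0,"grip":0.1},{"dx":0,"dy":0,"dz":-0.3,"ax":0,"ay":0,"az":0,"grip":0.1},{"dx":0,"dy":0,"dz":-0.45,"ax":0,"ay":0,"az":0,"grip":0.1},{"dx":0,"dy":0,"dz":-0.6,"ax":0,"ay":0,"az":0,"grip":0.1},{"dx":0,"dy":0,"dz":-0.65,"ax":0,"ay":0,"az":0,"grip":0.1}]'>/dev/null
python3 -m jog '[{"dx":-0.2,"dy":0,"dz":0,"ax":0,"ay":0,"az":0,"grip":0.1},{"dx":-0.2,"dy":0,"dz":0,"ax":0,"ay":0,"az":0,"grip":0.1},{"dx":-0.2,"dy":0,"dz":0,"ax":0,"ay":0,"az":0,"grip":0.1}]'
python3 -c "
from h import *
a,_,_=snap('wrist','w8')
cv2.imwrite('pics/c8.png',np.vstack([a[:260,120:440,::-1]]*1))
h=cv2.cvtColor(cv2.imread('pics/w8.png'),cv2.COLOR_BGR2HSV)
for nm,lo,hi in(('p',(125,90,50),(160,255,255)),('r',(0,160,80),(8,255,255))):
  n,l,s,c=cv2.connectedComponentsWithStats(cv2.inRange(h,lo,hi))
  for i in range(1,n):
    if s[i,4]>60: print(nm,s[i],c[i].round(1),ray('w8',*c[i],.08).round(4))
go(.483,.16,.22,92.5)"
```

```text
clock: 12.33
position: [0.5088, -0.2284, 0.2329]
ee_rot: [0.001, 0.61, 0.792, -0.0]
contact_force: [-1.1, -0.2, -0.1]
width: 0.047
gripper_force: 0.0
p [271 167  18  17 202] [279.5 175.2] [ 0.5023 -0.2122  0.08  ]
r [249 376  31  16 200] [264.1 382.8] [ 0.5408 -0.4188  0.08  ]
t12.38 pos [ 0.5078 -0.2266  0.2323] d [1.52  0.3   0.051] a [-0.001 -0.001  0.137] w 0.0473 gf 0.0 F [-0.4  1.5 -0. ]
```

```bash
python3 -c "
from h import *
h=cv2.cvtColor(cv2.imread('pics/w8.png'),cv2.COLOR_BGR2HSV)
m=cv2.inRange(h,(0,110,60),(10,255,255))|cv2.inRange(h,(165,110,60),(180,255,255))
n,l,s,c=cv2.connectedComponentsWithStats(m)
for i in range(1,n):
    if s[i,4]>60: print(s[i],c[i].round(1),ray('w8',*c[i],.08).round(4))
print(proj('w8',(.496,-.1785,.081)),proj('w8',(.487,-.1437,.077)))
"
python3 -m jog '[{"dx":0.8,"dy":0.16,"dz":0,"ax":0,"ay":0,"az":0.137,"grip":0.1},{"dx":0.8,"dy":0.16,"dz":0,"ax":0,"ay":0,"az":0.137,"grip":0.1},{"dx":0.8,"dy":0.16,"dz":0,"ax":0,"ay":0,"az":0.137,"grip":0.1},{"dx":0.8,"dy":0.16,"dz":0,"ax":0,"ay":0,"az":0.137,"grip":0.1},{"dx":0.8,"dy":0.16,"dz":0,"ax":0,"ay":0,"az":0.137,"grip":0.1}]'>/dev/null
python3 -m jog '[{"dx":0,"dy":0,"dz":0,"ax":0,"ay":0,"az":0,"grip":0.1},{"dx":0,"dy":0,"dz":0,"ax":0,"ay":0,"az":0,"grip":0.1}]'
python3 -c "
from h import *
snap('wrist','w9')
go(.482,.2,.20,92.5)"
```

```text
[ 336    0  224  108 5321] [421.2  37.3] [ 0.5776 -0.0849  0.08  ]
[273  75  19  21 319] [281.8  84.9] [ 0.4862 -0.1436  0.08  ]
[367 107  31  32 231] [381.9 124.5] [ 0.5704 -0.1519  0.08  ]
[273 124  19  20 290] [281.6 133.6] [ 0.4954 -0.1792  0.08  ]
[ 364  132  196  101 4604] [493.6 185. ] [ 0.6767 -0.1745  0.08  ]
[351 171  13  24  74] [357.9 181.6] [ 0.5667 -0.2007  0.08  ]
[269 246  17  22 102] [277.2 256.7] [ 0.519  -0.2835  0.08  ]
[295 248  13  13  61] [300.8 254.2] [ 0.5385 -0.2758  0.08  ]
[308 249  27  21 129] [322.5 258.5] [ 0.5582 -0.2748  0.08  ]
[ 238  250   90   91 2120] [284.7 295.1] [ 0.5353 -0.3187  0.08  ]
[242 303  15  18  61] [247.5 309.4] [ 0.5058 -0.342   0.08  ]
[243 375  38  18 388] [262.9 382.5] [ 0.5396 -0.4187  0.08  ]
[282.54504518 133.08285133] [282.83981697  85.46835154]
clock: 12.97
position: [0.4937, -0.0196, 0.2325]
ee_rot: [-0.001, 0.689, 0.725, -0.0]
contact_force: [1.0, -0.1, -0.8]
width: 0.0465
gripper_force: 0.0
t13.02 pos [ 0.4942 -0.0212  0.2325] d [ 0.886 -0.006  0.131] a [-0.001 -0.     0.003] w 0.047 gf 0.0 F [-0.1 -1.5 -0.1]
```

```bash
python3 -m jog '[{"dx":0.8,"dy":-0.006,"dz":0,"ax":0,"ay":0,"az":0,"grip":0.1},{"dx":0.8,"dy":-0.006,"dz":0,"ax":0,"ay":0,"az":0,"grip":0.1},{"dx":0.8,"dy":-0.006,"dz":0,"ax":0,"ay":0,"az":0,"grip":0.1},{"dx":0.8,"dy":-0.006,"dz":0,"ax":0,"ay":0,"az":0,"grip":0.1},{"dx":0.8,"dy":-0.006,"dz":0.1,"ax":0,"ay":0,"az":0,"grip":0.1}]'>/dev/null
python3 -m jog '[{"dx":0,"dy":0,"dz":0.1,"ax":0,"ay":0,"az":0,"grip":0.1},{"dx":0,"dy":0,"dz":0.1,"ax":0,"ay":0,"az":0,"grip":0.1},{"dx":0,"dy":0,"dz":0.1,"ax":0,"ay":0,"az":0,"grip":0.1}]'>/dev/null
python3 -c "
from h import *
print(ray('w2',282,115,.102))
snap('wrist','w10')
g=cv2.imread('pics/w10.png');u=proj('w10',(.483,.2325,.102)).astype(int);print(u)
c=g[u[1]-30:u[1]+30,u[0]-30:u[0]+30];h=cv2.cvtColor(c,cv2.COLOR_BGR2HSV)
m=cv2.inRange(h,(0,0,170),(180,70,255));n,l,s,k=cv2.connectedComponentsWithStats(m)
for i in range(1,n):
  if s[i,4]>40: print(s[i],k[i]+u-30,ray('w10',*(k[i]+u-30),.102))
go(.4825,.2325,.073,92.5)"
```

```text
[0.4828688  0.23189028 0.102     ]
[285 134]
[ 17  15  27  30 615] [285.04552846 134.18536585] [0.48251122 0.23286726 0.102     ]
t13.73 pos [0.4851 0.1759 0.1831] d [0.227 0.    0.44 ] a [-0.001  0.    -0.   ] w 0.0471 gf 0.0 F [0.3 0.3 0.1]
```

```bash
python3 -m jog '[{"dx":0.15,"dy":-0.001,"dz":0,"ax":0,"ay":0,"az":0,"grip":0.1},{"dx":0.227,"dy":-0.001,"dz":0,"ax":0,"ay":0,"az":0,"grip":0.1},{"dx":0.227,"dy":-0.001,"dz":0.15,"ax":0,"ay":0,"az":0,"grip":0.1},{"dx":0.227,"dy":-0.001,"dz":0.3,"ax":0,"ay":0,"az":0,"grip":0.1},{"dx":0.227,"dy":-0.001,"dz":0.43,"ax":0,"ay":0,"az":0,"grip":0.1}]'>/dev/null
python3 -m jog '[{"dx":0,"dy":0,"dz":0,"ax":0,"ay":0,"az":0,"grip":0},{"dx":0,"dy":0,"dz":0,"ax":0,"ay":0,"az":0,"grip":0}]'
python3 -m jog '[{"dx":0,"dy":0,"dz":0,"ax":0,"ay":0,"az":0,"grip":-1},{"dx":0,"dy":0,"dz":0,"ax":0,"ay":0,"az":0,"grip":-1},{"dx":0,"dy":0,"dz":0,"ax":0,"ay":0,"az":0,"grip":-1},{"dx":0,"dy":0,"dz":0,"ax":0,"ay":0,"az":0,"grip":-1},{"dx":0,"dy":0,"dz":0,"ax":0,"ay":0,"az":0,"grip":-1}]' 30
python3 -c "
from h import *
go(.4825,.2325,.25,92.5)"
```

```text
clock: 14.32
position: [0.4823, 0.2327, 0.0758]
ee_rot: [-0.001, 0.692, 0.722, -0.001]
contact_force: [0.5, -0.2, 0.9]
width: 0.043
gripper_force: 0.0
clock: 14.73
position: [0.4836, 0.2345, 0.0782]
ee_rot: [0.001, 0.691, 0.723, 0.002]
contact_force: [-0.4, -0.9, 7.5]
width: 0.0118
gripper_force: 29.6
t14.73 pos [0.4836 0.2345 0.0782] d [-0.007 -0.002 -0.687] a [ 0.003 -0.001  0.001] w 0.0118 gf 29.6 F [-0.4 -0.9  7.5]
```

```bash
python3 -m jog '[{"dx":0,"dy":0,"dz":-0.15,"ax":0,"ay":0,"az":0,"grip":-1},{"dx":0,"dy":0,"dz":-0.3,"ax":0,"ay":0,"az":0,"grip":-1},{"dx":0,"dy":0,"dz":-0.45,"ax":0,"ay":0,"az":0,"grip":-1},{"dx":0,"dy":0,"dz":-0.6,"ax":0,"ay":0,"az":0,"grip":-1},{"dx":0,"dy":0,"dz":-0.7,"ax":0,"ay":0,"az":0,"grip":-1}]'>/dev/null
python3 -m jog '[{"dx":-0.15,"dy":0,"dz":0,"ax":0,"ay":0,"az":0,"grip":-1},{"dx":-0.3,"dy":0,"dz":0,"ax":0,"ay":0,"az":0,"grip":-1},{"dx":-0.45,"dy":0,"dz":0,"ax":0,"ay":0,"az":0,"grip":-1},{"dx":-0.6,"dy":0,"dz":0,"ax":0,"ay":0,"az":0,"grip":-1},{"dx":-0.7,"dy":0,"dz":0,"ax":0,"ay":0,"az":0,"grip":-1}]'>/dev/null
python3 -m jog '[{"dx":-0.15,"dy":0,"dz":0,"ax":0,"ay":0,"az":0,"grip":-1},{"dx":-0.3,"dy":0,"dz":0,"ax":0,"ay":0,"az":0,"grip":-1},{"dx":-0.45,"dy":0,"dz":0,"ax":0,"ay":0,"az":0,"grip":-1},{"dx":-0.58,"dy":0,"dz":0,"ax":0,"ay":0,"az":0,"grip":-1},{"dx":-0.58,"dy":0,"dz":0,"ax":0,"ay":0,"az":0,"grip":-1}]'>/dev/null
python3 -m jog '[{"dx":0,"dy":0,"dz":0,"ax":0,"ay":0,"az":0,"grip":-1},{"dx":0,"dy":0,"dz":0,"ax":0,"ay":0,"az":0,"grip":-1}]'
python3 -c "
from h import *
a,_,_=snap('wrist','w11')
go(.487,-.015,.25,92.5)
s=manip.get_state();q=s['ee_rot'];A=R.from_quat([q[1],q[2],q[3],q[0]])
for l in(-.029,.0722):print(proj('w11',s['position']+A.apply([0,0,l])))
h=cv2.cvtColor(a,cv2.COLOR_RGB2HSV);m=cv2.inRange(h,(95,110,80),(125,255,255));m[:,400:]=0;m[:,:150]=0
n,l,st_,c=cv2.connectedComponentsWithStats(m)
for i in range(1,n):
  if st_[i,4]>100:
    print(st_[i],c[i]);P=np.argwhere(l==i)[:,::-1].astype(np.float32)
    b=cv2.boxPoints(cv2.minAreaRect(P));w=[ray('w11',*p,.113) for p in b];print(np.round(w,4),np.mean(w,0))
cv2.imwrite('pics/c11.png',cv2.resize(a[20:360,150:430,::-1],None,fx=1.75,fy=1.75,interpolation=cv2.INTER_CUBIC))"
```

```text
clock: 16.15
position: [0.4962, -0.0853, 0.251]
ee_rot: [-0.0, 0.691, 0.723, 0.001]
contact_force: [0.0, 1.0, 0.1]
width: 0.0115
gripper_force: 29.9
t16.20 pos [ 0.4962 -0.0848  0.2509] d [ 0.28  -0.024  0.004] a [ 0.    -0.001  0.001] w 0.0118 gf 29.9 F [-0.   0.   0.1]
[282.43809997 319.02298693]
[282.3101222  226.74959445]
[246  90  56  38 543] [274.8747698  107.84346225]
[[ 4.658e-01 -4.100e-03  1.130e-01]
 [ 5.059e-01 -5.000e-04  1.130e-01]
 [ 5.087e-01 -2.620e-02  1.130e-01]
 [ 4.674e-01 -2.990e-02  1.130e-01]] [ 0.48696303 -0.01517253  0.113     ]
```

View pics/c11.png

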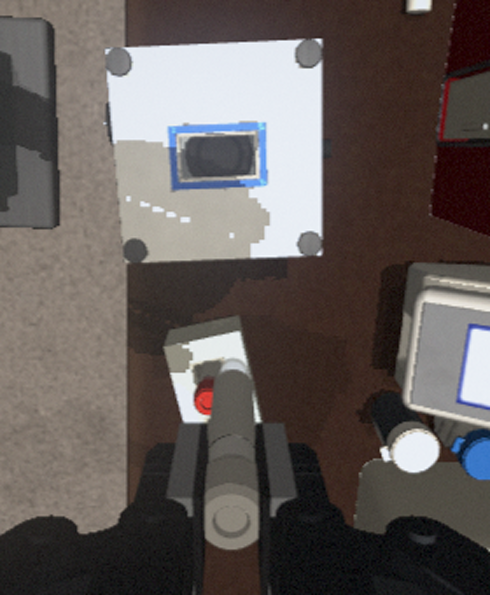

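The crop shows the blue slot frame around (217,156) with the cup visible below it, and the held swab's foot at (235,360). The slot works out at about (0.487, -0.015). The tube is seen about 1.8 mm towards -y of the tool axis, so I'll aim with that offset.

```bash
python3 -m jog '[{"dx":0.14,"dy":-0.015,"dz":0,"ax":0,"ay":0,"az":0,"grip":-1},{"dx":0.287,"dy":-0.028,"dz":0,"ax":0,"ay":0,"az":0,"grip":-1},{"dx":0.287,"dy":-0.028,"dz":0.1,"ax":0,"ay":0,"az":0,"grip":-1},{"dx":0.287,"dy":-0.028,"dz":0.2,"ax":0,"ay":0,"az":0,"grip":-1},{"dx":0.287,"dy":-0.028,"dz":0.23,"ax":0,"ay":0,"az":0,"grip":-1}]'>/dev/null
python3 -m jog '[{"dx":0,"dy":0,"dz":0,"ax":0,"ay":0,"az":0,"grip":-1},{"dx":0,"dy":0,"dz":0,"ax":0,"ay":0,"az":0,"grip":-1},{"dx":0,"dy":0,"dz":0,"ax":0,"ay":0,"az":0,"grip":-1}]'
python3 -c "
from h import *
a,_,_=snap('wrist','w12')
go(.4862,-.0134,.185,92.5)
s=manip.get_state();q=s['ee_rot'];A=R.from_quat([q[1],q[2],q[3],q[0]])
for l in(-.0238,.0658,.0722):print(l,proj('w12',s['position']+A.apply([0,0,l])))
print('slot',proj('w12',(.487,-.0152,.113)))
h=cv2.cvtColor(a,cv2.COLOR_RGB2HSV);m=cv2.inRange(h,(95,110,80),(125,255,255))
for r in range(200,250,3): 
  x=np.nonzero(m[r,200:360])[0]+200; print(r,(x.min(),x.max(),len(x)) if len(x) else None, a[r,264:302:4].mean(1).astype(int))"
```

```text
clock: 16.87
position: [0.4871, -0.0143, 0.1942]
ee_rot: [0.001, 0.691, 0.723, 0.001]
contact_force: [-0.3, -0.5, -0.5]
width: 0.0114
gripper_force: 29.9
t16.92 pos [ 0.4872 -0.0145  0.1943] d [ 0.005 -0.004  0.037] a [ 0.001 -0.     0.001] w 0.0116 gf 29.9 F [0.6 0.7 0.1]
-0.0238 [282.70258454 313.12920288]
0.0658 [282.57195859 231.45067971]
0.0722 [282.5663801  227.96252581]
slot [281.94705289 224.35865724]
200 None [228 228 227 226 226 226 227 228 229 230]
203 None [226 227 225 227 225 227 226 227 227 228]
206 (np.int64(285), np.int64(312), 28) [160 151 160 141 141 144 134 132 131 132]
209 (np.int64(251), np.int64(313), 63) [131 132 130 130 132 133 132 133 132 130]
212 (np.int64(251), np.int64(313), 7) [153 152 138 129 117 103 104  98  86  93]
215 (np.int64(251), np.int64(313), 8) [84 77 80 82 83 81 82 80 78 84]
218 (np.int64(251), np.int64(313), 8) [81 77 78 78 78 77 79 77 74 79]
221 (np.int64(251), np.int64(313), 8) [82 78 73 74 72 77 72 77 75 75]
224 (np.int64(252), np.int64(313), 7) [132  76  76  72  76  79  77  78  74 138]
227 (np.int64(252), np.int64(313), 7) [132 108  77  92 184 205 104  70  89 136]
230 (np.int64(252), np.int64(313), 7) [134 133 130 165 209 210 208 132 134 134]
233 (np.int64(252), np.int64(313), 8) [132 132 134 146 129 130 136 134 134 133]
236 (np.int64(252), np.int64(313), 7) [121 123 127 128 131 132 131 132 162 165]
239 (np.int64(253), np.int64(313), 14) [172 171 131 127 129 130 130 125 116 108]
242 (np.int64(253), np.int64(313), 37) [105 103 120 127 130 130 131 121 108 103]
245 None [175 174 121 126 130 133 129 125 183 184]
248 None [177 179 122 127 128 133 129 125 186 185]
```

```bash
python3 -m jog '[{"dx":0.01,"dy":-0.003,"dz":0,"ax":0,"ay":0,"az":0,"grip":-1},{"dx":0.01,"dy":-0.003,"dz":0,"ax":0,"ay":0,"az":0,"grip":-1},{"dx":0.01,"dy":-0.003,"dz":0.02,"ax":0,"ay":0,"az":0,"grip":-1},{"dx":0.01,"dy":-0.003,"dz":0.035,"ax":0,"ay":0,"az":0,"grip":-1},{"dx":0.01,"dy":-0.003,"dz":0.035,"ax":0,"ay":0,"az":0,"grip":-1}]'
python3 -m jog '[{"dx":0,"dy":0,"dz":0.01,"ax":0,"ay":0,"az":0,"grip":-1},{"dx":0,"dy":0,"dz":0.02,"ax":0,"ay":0,"az":0,"grip":-1},{"dx":0,"dy":0,"dz":0.03,"ax":0,"ay":0,"az":0,"grip":-1},{"dx":0,"dy":0,"dz":0.03,"ax":0,"ay":0,"az":0,"grip":-1},{"dx":0,"dy":0,"dz":0.03,"ax":0,"ay":0,"az":0,"grip":-1}]'
```

```text
clock: 17.33
position: [0.4845, -0.0119, 0.1832]
ee_rot: [-0.001, 0.691, 0.723, -0.001]
contact_force: [-0.3, 0.2, -0.4]
width: 0.0116
gripper_force: 29.9
clock: 17.75
position: [0.4851, -0.0118, 0.1764]
ee_rot: [-0.001, 0.691, 0.723, -0.0]
contact_force: [0.3, -0.3, 0.0]
width: 0.0116
gripper_force: 29.9
```

```bash
python3 -m jog '[{"dx":0,"dy":0,"dz":0.02,"ax":0,"ay":0,"az":0,"grip":-1},{"dx":0,"dy":0,"dz":0.04,"ax":0,"ay":0,"az":0,"grip":-1},{"dx":0,"dy":0,"dz":0.06,"ax":0,"ay":0,"az":0,"grip":-1},{"dx":0,"dy":0,"dz":0.072,"ax":0,"ay":0,"az":0,"grip":-1},{"dx":0,"dy":0,"dz":0.072,"ax":0,"ay":0,"az":0,"grip":-1}]'
python3 -m jog '[{"dx":0,"dy":0,"dz":0.01,"ax":0,"ay":0,"az":0,"grip":-1},{"dx":0,"dy":0,"dz":0.02,"ax":0,"ay":0,"az":0,"grip":-1},{"dx":0,"dy":0,"dz":0.03,"ax":0,"ay":0,"az":0,"grip":-1},{"dx":0,"dy":0,"dz":0.03,"ax":0,"ay":0,"az":0,"grip":-1},{"dx":0,"dy":0,"dz":0.03,"ax":0,"ay":0,"az":0,"grip":-1}]'
```

```text
clock: 18.17
position: [0.4845, -0.0117, 0.1576]
ee_rot: [-0.001, 0.691, 0.723, -0.001]
contact_force: [-0.1, 0.2, 0.2]
width: 0.0114
gripper_force: 29.9
clock: 18.58
position: [0.4851, -0.0118, 0.151]
ee_rot: [-0.001, 0.691, 0.723, -0.0]
contact_force: [-0.4, -0.2, -1.4]
width: 0.0115
gripper_force: 29.9
```

```bash
for i in 1; do :; done
python3 -m jog '[{"dx":0,"dy":0,"dz":0.008,"ax":0,"ay":0,"az":0,"grip":-1},{"dx":0,"dy":0,"dz":0.016,"ax":0,"ay":0,"az":0,"grip":-1},{"dx":0,"dy":0,"dz":0.016,"ax":0,"ay":0,"az":0,"grip":-1},{"dx":0,"dy":0,"dz":0.016,"ax":0,"ay":0,"az":0,"grip":-1}]' | grep -E 'pos|force'
python3 -m jog '[{"dx":0,"dy":0,"dz":0.008,"ax":0,"ay":0,"az":0,"grip":-1},{"dx":0,"dy":0,"dz":0.008,"ax":0,"ay":0,"az":0,"grip":-1},{"dx":0,"dy":0,"dz":0.008,"ax":0,"ay":0,"az":0,"grip":-1}]' | grep -E 'pos|force'
```

```text
position: [0.4855, -0.0119, 0.1473]
contact_force: [0.2, 0.3, 1.4]
gripper_force: 30.1
position: [0.4855, -0.0119, 0.1453]
contact_force: [0.9, -0.2, 2.9]
gripper_force: 30.2
```

```bash
python3 -m jog '[{"dx":0,"dy":0,"dz":0.007,"ax":0,"ay":0,"az":0,"grip":-1},{"dx":0,"dy":0,"dz":0.014,"ax":0,"ay":0,"az":0,"grip":-1},{"dx":0,"dy":0,"dz":0.014,"ax":0,"ay":0,"az":0,"grip":-1},{"dx":0,"dy":0,"dz":0.014,"ax":0,"ay":0,"az":0,"grip":-1},{"dx":0,"dy":0,"dz":0.014,"ax":0,"ay":0,"az":0,"grip":-1}]' | grep -E 'pos|force'
python3 - <<'E'
from h import *
F=[]
for i in range(6):
    manip.get_image('wrist');F.append(manip.get_state()['contact_force'])
print(np.mean(F,0));st()
E
```

```text
position: [0.4855, -0.0119, 0.1418]
contact_force: [0.2, -0.5, 3.9]
gripper_force: 30.3
[ 1.09792394 -0.15146308  4.4954375 ]
19.8833 [ 0.4854 -0.0119  0.1417] [[-0.  1.  0.]
 [ 1.  0.  0.]
 [ 0.  0. -1.]] 0.011435494859286468 30.351988971233368 [ 1.94654857 -0.54173652  4.22738445] [-1.680e-01  2.140e-01  1.831e+00  1.000e-03  1.097e+00 -2.140e-01]
```

```bash
python3 -c "
from rig import manip
print(manip.sign_off())"
```

```text
the job is handed in; nothing more can be done
None
```

The job is handed in at about 20 s, with no verdict returned: both blood tubes stand released in the white rack, and the swab tube is gripped and pressed into the mixer cup at about 4.5 N, an estimated 5 mm of head travel.

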